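# Reset the tripped press through the recessed key well

## Robot

A 6-joint arm with a two-finger parallel gripper is mounted at the origin on the work surface. World frame = base frame: x ahead of the robot, y to its left, z up, the work surface at z = 0. Lengths are in m, angles in rad, forces in N, time in s.
With the tool pointing down it reaches from about 0.35 to 0.975 m from the base axis. Payload 4.9 kg.
Tool frame: the origin (TCP) lies where the fingers leave the gripper's body, on its centre line; the fingertips stand 73 mm ahead of it and the grasp point (between the pads) lies 54 mm ahead of it; z points along the fingers, y is the direction in which the jaws open and shut (so a half turn about z gives the same grasp; the last joint's range is limited). The gripper opens to 85 mm and grips with 20 to 120 N. Pads are 22 mm wide; open, the fingers measure 114 mm over their backs; the gripper's body (76 mm by 85 mm) begins 54 mm behind the grasp point. The pads swing forward as they close: fully open they stand 13 mm farther back than shut.
Start: joints at [1.097, 0.053, 1.613, -0, 1.476, -0.119], TCP at [0.217, 0.586, 0.304] pointing down, gripper open.
Joint ranges: [-3.01, 3.01], [-1.01, 2.22], [0.06, 2.58], [-1.02, 4.17], [0.09, 2.62], [-3.14, 3.14]. Speed limits (rad/s): [2.57, 2.57, 3.14, 3.14, 3.14, 3.14].

## Interface

Orientations are given as a rotation vector (axis times angle).
In Python, from station import monitor, vision, workorder gives the robot as it stands.
- The arm moves only by the tool arm_command, never from a script. Its argument "rows" is text: rows parted by semicolons, each of 6 numbers parted by spaces: the shift along the world's x, y, z in mm, then the turn, a rotation vector about the world's x, y, z in degrees. In form: tx ty tz wx wy wz; .... A call has 1 to 12 rows; each row is the pose to reach, as a shift and turn from the pose measured when the call began; what a row does not reach only later rows make up. A row lasts 1/8 s, in which the tool goes at most 62.5 mm and 10.7 degrees, less where a joint would pass 70% of its speed; a pose out of reach is approached as far as the arm can. A call with a gripper value outside its range is refused whole. "jaw" is the opening, from 0 (shut) to 1 (fully open), set as the call begins (left out, the last holds). The fingers move at their own pace and stop on an object; "squeeze" is the grip in N (left out, the last holds). Time passes only in rows, so rows that repeat a pose let the fingers close. It gives the time, the measured TCP pose, the force and the opening at its end, in the units of the state.
- monitor.get_obs(): the state, without advancing time (a new reading comes with each control period).
- vision.get_image(name): name is "scene" or "side" or "wrist"; returns a dict with "frame" (420x560x3 uint8, red, green, blue), "vfov" (degrees; the focal length in pixels is half the picture's height over the tangent of half this angle, whatever the lens; pixels are square), "cx", "cy" (the principal point, pixels), "R" (3x3) and "t" (3): a world point X has camera coordinates R X + t; the wrist camera has in their place "T_tool_cam" (4x4, takes a point from camera to tool coordinates, whose origin is the TCP and whose axes are the flange's). Camera axes: x right, y down, z forward; pixel columns grow to the right and rows downward; lengths in m; the calibration is good to about 2 mm. A picture is of the moment at which its call begins: read the wrist's pose just before it. There is no depth.
- workorder.finish_job(): hands the job in, once; it reports no verdict.
The state is a dict: "t": time; "q": joint angles; "dq": joint speeds; "effort": joint torques, N m; "tool_pos": TCP position; "tool_rot": TCP orientation; "contact_force": force on the tool from outside, world axes, zero at the start; "wrist_torque": the same for the moment, N m; "opening": finger opening in m.
Only numpy, scipy, OpenCV 4.12 (cv2) and the standard library are available. Lean on these libraries where they do the work, as an engineer would, in place of code of your own. Each camera call takes 0.05 s, during which the arm holds its last target. There are 200 camera calls.

## Task

The die-cutting press has tripped. On its operator box, the one with the orange shutter, push the shutter fully open by its tab with your fingertips, reach into the well and press the sunken white reset key all the way down for a moment, then let it spring up and push the shutter fully shut again. Touch and push only: do not pinch the tab, do not lift anything or shift the box, and leave the other box and the things lying around alone.

Things in the scene. Friction and masses are not known exactly. Their poses are not given: they have to be found in the camera images.
- box_a: The wanted box: blue sheet metal, 180 (its x) x 120 (y) x 60 mm (deck height), about 2.4 kg, loose on rubber feet; orange shutter between 6 mm high rails along x (inner faces y = +-33 mm); amber lamp, 11 mm tall, at x = +74 mm. A round well 50 mm across, 30 mm deep, centred at x = -45 mm, y = 0, has the white key at its bottom. Origin: centre of the underside; z up.
- shutter_a (a joint): Orange shutter's travel along box_a's +x, m: 0 = fully shut over the well, 0.060 = fully open, hard stops at both ends. May start a little open. About 1.5 N of friction; stays where it is left. Plate 60 mm (x) x 64 mm (y), 4 mm thick, its top 5 mm above the deck (65 mm above the bench).
- tab_a (a point): Middle of the orange upright tab across the shutter's centre: 40 mm along the box's y, 12 mm thick along x, crest 79 mm above the bench; this point is on its centreline, 72 mm above the bench, and moves with it. Shut, it is right above the well's centre; open, 60 mm towards the box's +x. Push its -x face towards +x to open, its +x face towards -x to shut.
- tab_a_near: The -x face of the orange tab, a 4 mm plate; its origin is on the deck below the tab's centre.
- tab_a_far: The +x face of the orange tab, a 4 mm plate; its origin is on the deck below the tab's centre.
- key_a_top (a point): Centre of the top of the white round reset key, 30 mm across, at the centre of the well, 20 mm below the deck when up (40 mm above the bench). Hidden by the shutter while shut. The well around it is 50 mm across, so closed fingers fit in.
- key_a (a joint): Travel of the white key straight down, in m: 0 = up, 0.005 = all the way down. Spring-loaded: 1.5 N to start, 4.5 N at the bottom; it springs back when released.
- box_b: The other, not to be touched, box: blue sheet metal, 180 (its x) x 120 (y) x 60 mm (deck height), about 2.4 kg, loose on rubber feet; cream shutter between 6 mm high rails along x (inner faces y = +-33 mm); green lamp, 11 mm tall, at x = +74 mm. A round well 50 mm across, 30 mm deep, centred at x = -45 mm, y = 0, has the red key at its bottom. Origin: centre of the underside; z up.
- tab_b (a point): Middle of the cream tab on box_b's shutter, as tab_a; not to be moved.
- key_b (a joint): Travel of box_b's red key, m; not to be pressed.
- die_board: Loose wooden die board with a steel cutting outline, 160 x 100 x 18 mm; origin at the centre of its underside. Bystander.
- oil_bottle: Oil bottle with red cap, 48 mm across, 130 mm tall, standing loose; origin at the centre of its underside. Bystander.
- tape_roll: White roll of tape lying flat, 90 mm across, 25 mm tall; origin at the centre of its underside. Bystander.
Mind the look-alikes: they are no part of the job. Leave any pink or purple look-alike of the box_a alone.

How it is judged:
On the way, in this order (a step that is already met when the one before it is completed fails the run):
1. the orange shutter is slid open (at least 50 of its 60 mm) (value of joint shutter_a above 0.05 m), for 0.1 s.
2. the white key in the well is pressed down (at least 4 of its 5 mm) (value of joint key_a above 0.004 m), for 0.1 s.
At the end, for the whole second after the job is handed in: Orange shutter shut to within 6 mm, white key up again (within 1 mm), its box at rest within 25 mm of its start; other box within 15 mm, its tab within 20 mm and its key up; board, bottle and roll within 20 mm, bottle upright (value of joint shutter_a below 0.006 m and value of joint key_a below 0.001 m and distance of box_a from where it was at the start of the episode below 0.025 m and linear speed of box_a below 0.01 m/s and distance of box_b from where it was at the start of the episode below 0.015 m and value of joint key_b below 0.002 m and distance of each of tab_b, die_board, oil_bottle, tape_roll from where it was at the start of the episode below 0.02 m and angle between oil_bottle's own z axis and vertical below 0.2 rad); the robot touches nothing.
It fails at once if box with the orange shutter lifted or tipped (over 10 mm or 0.12 rad), or shifted over 25 mm (height (world z) of box_a above 0.01 m or angle between box_a's own z axis and vertical above 0.12 rad or distance of box_a from where it was at the start of the episode above 0.025 m).
It fails at once if orange tab pinched between the fingers (over 1.5 N on both faces at once) (contact force between the fingers and tab_a_near above 1.5 N and contact force between the fingers and tab_a_far above 1.5 N).
It fails at once if other box disturbed: moved over 15 mm, its shutter tab over 20 mm, or its key pressed over 2 mm (distance of box_b from where it was at the start of the episode above 0.015 m or distance of tab_b from where it was at the start of the episode above 0.02 m or value of joint key_b above 0.002 m).
It fails at once if board, bottle or tape roll moved over 20 mm or bottle tipped over 0.2 rad (distance of any of die_board, oil_bottle, tape_roll from where it was at the start of the episode above 0.02 m or angle between oil_bottle's own z axis and vertical above 0.2 rad).
It also fails if it takes over 48 s, if anything falls off the work surface, if the arm or the gripper's body presses on something with over 40 N, if the wrist force passes 120 N, or if a joint passes its speed limit or range.

## Working session

There is one attempt and no reset: what is moved stays moved. The work goes in short steps, Python scripts to look and compute and a tool call to move; the robot and the scene stay as the last step left them, time stands still between calls to the robot, and variables do not carry over. Pictures are saved under pics/ and viewed, about 8 in all and at most 12, crops included, and the job is handed in when it is done.

Besides the shell and the picture viewer there is one more tool, called after "Request:" by a JSON object that holds its "api" and its "payload". arm_command: Moves the arm, as the interface text tells. Its arguments: {"type":"object","properties":{"rows":{"type":"string"},"jaw":{"type":"number"},"squeeze":{"type":"number"}},"required":["rows"]}

```bash
mkdir -p pics; cat > h.py <<'E'
import numpy as np, cv2
from station import monitor, vision, workorder
from scipy.spatial.transform import Rotation as Ro
def cam(name):
    o=monitor.get_obs(); im=vision.get_image(name)
    f=im["frame"].shape[0]/2/np.tan(np.radians(im["vfov"])/2)
    if name=="wrist":
        T=np.eye(4);T[:3,:3]=Ro.from_rotvec(o["tool_rot"]).as_matrix();T[:3,3]=o["tool_pos"]
        M=T@np.array(im["T_tool_cam"]); Rwc=M[:3,:3]; C=M[:3,3]
    else:
        R=np.array(im["R"]);Rwc=R.T;C=-R.T@np.array(im["t"])
    return dict(f=f,cx=im["cx"],cy=im["cy"],R=Rwc,C=C,img=im["frame"][:,:,::-1].copy())
def plane(c,uv,z):
    uv=np.atleast_2d(uv).astype(float)
    d=np.c_[(uv[:,0]-c["cx"])/c["f"],(uv[:,1]-c["cy"])/c["f"],np.ones(len(uv))]@c["R"].T
    return c["C"]+d*((z-c["C"][2])/d[:,2])[:,None]
def proj(c,X):
    p=(np.atleast_2d(X)-c["C"])@c["R"]; return np.c_[p[:,0]/p[:,2]*c["f"]+c["cx"],p[:,1]/p[:,2]*c["f"]+c["cy"]]
E
python3 - <<'E'
from h import *
print(monitor.get_obs())
ims=[]
for n in("scene","side","wrist"):
    c=cam(n);cv2.imwrite(f"pics/{n}0.png",c["img"]);print(n,c["C"],c["f"],c["cx"],c["cy"],c["R"][:,2]);ims.append(c["img"])
cv2.imwrite("pics/all.png",np.vstack([np.hstack([cv2.resize(i,(400,300)) for i in ims[:2]]),np.hstack([cv2.resize(ims[2],(400,300)),np.zeros((300,400,3),np.uint8)])]))
E
```

```text
{'t': 0.0, 'q': array([ 1.09698150e+00,  5.34103628e-02,  1.61429627e+00,  7.26478863e-06,
        1.47600392e+00, -1.19020652e-01]), 'dq': array([-0.00101733, -0.00065544,  0.00108658,  0.00081777, -0.00060136,
        0.00107409]), 'effort': array([-2.72639627e-03, -3.93721998e+01, -3.70154142e+01, -4.57185943e-04,
        7.38984643e-03,  9.96452712e-06]), 'tool_pos': array([0.21691644, 0.58564633, 0.30262833]), 'tool_rot': array([-0.55428132, -3.09167212,  0.00317775]), 'contact_force': array([ 0.45329692, -0.1305186 , -0.90598075]), 'wrist_torque': array([-0.0224512 , -0.03710301, -0.04795647]), 'opening': 0.08568901531224105}
scene [0.95615672 0.64425513 0.66262125] 461.8035886293628 274.9085971481049 213.1355886499263 [-0.41279267 -0.67810501 -0.60809194]
side [ 0.43062406 -0.84003208  0.7170668 ] 509.192409707454 274.8888028846737 209.05050463768714 [ 0.12473145  0.79464925 -0.59411668]
wrist [0.14816851 0.61064857 0.37343075] 343.1761150710079 281.22010230641786 209.06068633713505 [ 0.26976952 -0.10110948 -0.95760184]
```

View pics/scene0.png

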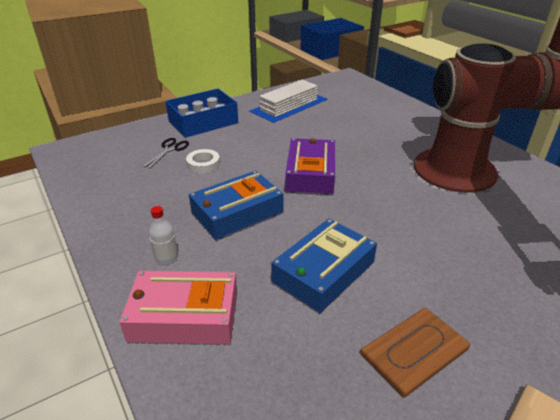

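View pics/all.png

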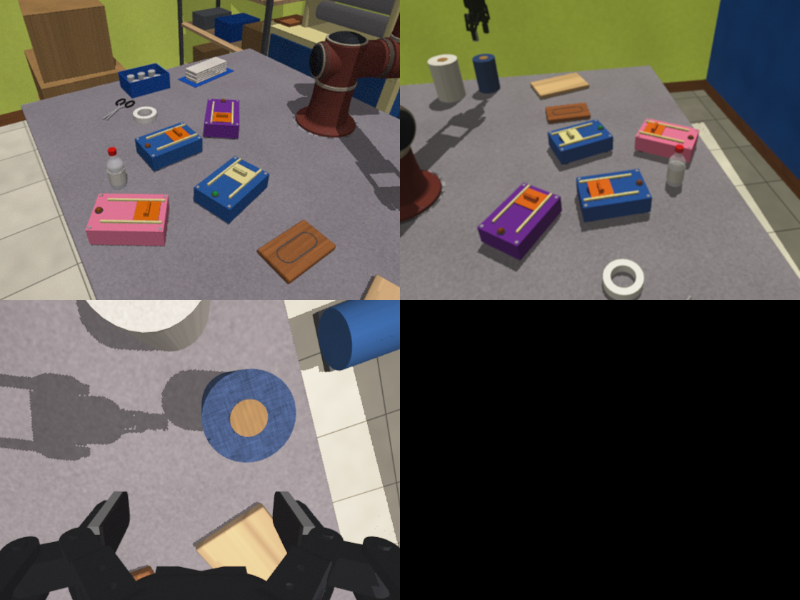

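Candidates in the scene view: blue box with orange shutter at (237,200), which fits the description. The others are pink (190,305), purple (311,165) and blue with a cream shutter (325,262). Next I measure the chosen one in the two fixed views.

```bash
cat > m.py <<'E'
from h import *
def run(n,seed,win,cen,tag):
    c=cam(n);hsv=cv2.cvtColor(c["img"],cv2.COLOR_BGR2HSV)
    x,y=seed;w=win;roi=np.zeros(hsv.shape[:2],np.uint8);roi[y-w:y+w,x-w:x+w]=255
    blue=cv2.inRange(hsv,(100,120,40),(125,255,255))&roi
    V=hsv[...,2];v=V[blue>0];t,_=cv2.threshold(v.reshape(-1,1),0,255,cv2.THRESH_OTSU)
    top=blue&((V>t)*255).astype(np.uint8)
    top=cv2.morphologyEx(top,cv2.MORPH_OPEN,np.ones((3,3)))
    cs=[k for k in cv2.findContours(top,cv2.RETR_EXTERNAL,cv2.CHAIN_APPROX_NONE)[0] if cv2.contourArea(k)>60]
    P=plane(c,np.vstack(cs)[:,0],.06)[:,:2]
    r=cv2.minAreaRect((P*1000).astype(np.float32));print(n,"otsu",t,"rect",r)
    for nm,lo,hi,z in(("orange",(3,150,120),(14,255,255),.065),("lamp",(0,80,30),(8,255,140),.068)):
        m=cv2.inRange(hsv,lo,hi)&roi;k,l,s,ce=cv2.connectedComponentsWithStats(m)
        for i in range(1,k):
            if s[i,4]>25: print(nm,s[i],ce[i],plane(c,ce[i],z)[0])
    im=c["img"].copy();b=cv2.boxPoints(r)/1000
    q=proj(c,np.c_[b,np.full(4,.06)]);cv2.polylines(im,[q.astype(int).reshape(-1,1,2)],True,(0,255,255),1)
    return cv2.resize(im[y-w:y+w,x-w:x+w],(400,400),interpolation=cv2.INTER_CUBIC)
if __name__=="__main__":
    a=run("scene",(237,200),55,0,0);b=run("side",(298,273),60,0,0);cv2.imwrite("pics/crop1.png",np.hstack([a,b]))
E
python3 m.py
```

```text
scene otsu 114.0 rect ((584.4354858398438, -137.11285400390625), (179.15203857421875, 118.74396514892578), 1.8310869932174683)
orange [231 178  35  20 384] [247.89322917 187.140625  ] [ 0.55138342 -0.13896012  0.065     ]
side otsu 104.0 rect ((582.2771606445312, -136.51608276367188), (179.02467346191406, 118.87565612792969), 1.9386451244354248)
orange [262 250  37  26 679] [279.63328424 262.28129602] [ 0.54867631 -0.13633974  0.065     ]
```

View pics/crop1.png

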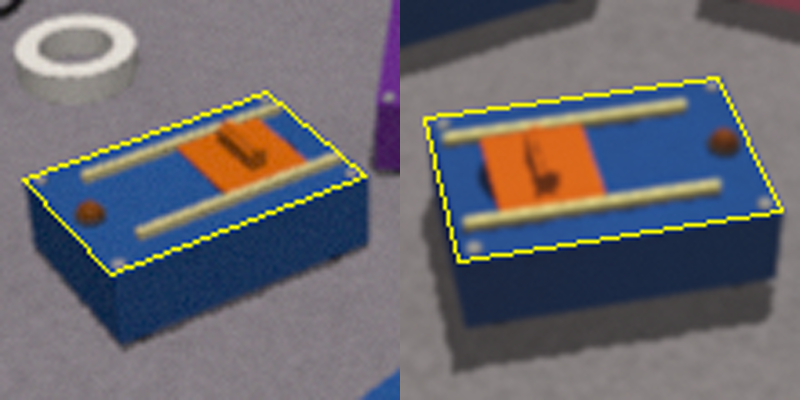

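Both views agree: box_a is at (0.583,-0.137), yaw about +1.9°, size 179x119 mm, lamp end toward world +x, and the shutter is about 10 mm open (crop shows the orange plate and a sliver of the well). Next I close the jaw and move over the -x side of the tab.

Request:
{"api": "arm_command", "payload": {"rows": "22 -54 0 0 0 2; 44 -108 0 0 0 4; 66 -162 0 0 0 6; 88 -216 0 0 0 8; 110 -270 0 0 0 10; 132 -324 0 0 0 12; 154 -378 0 0 0 14; 176 -432 0 0 0 16; 198 -486 0 0 0 18; 220 -540 0 0 0 20; 242 -594 0 0 0 22; 264 -648 0 0 0 22", "jaw": 0, "squeeze": 20}}

```text
t: 1.75
tool_pos: [0.4814, -0.0641, 0.3035]
tool_rot: [-0.045, 3.141, -0.001]
contact_force: [1.0, 0.1, 0.8]
opening: 0.0002
```

Request:
{"api": "arm_command", "payload": {"rows": "10 -25 -20 0 0 0; 20 -50 -40 0 0 0; 33 -75 -65 0 0 0; 33 -75 -65 0 0 0; 33 -75 -65 0 0 0"}}

```text
t: 2.38
tool_pos: [0.5144, -0.1388, 0.239]
tool_rot: [-0.045, 3.14, -0.001]
contact_force: [0.6, 0.3, -1.2]
opening: 0.0001
```

```bash
python3 - <<'E'
from h import *
o=monitor.get_obs();print(o["tool_pos"],o["tool_rot"],o["contact_force"])
c=cam("wrist");s=cam("side")
th=np.radians(1.9);R=np.array([[np.cos(th),-np.sin(th)],[np.sin(th),np.cos(th)]])
for k,(x,y,z) in enumerate([(90,60,60),(90,-60,60),(-90,60,60),(-90,-60,60)]):
    w=np.r_[R@[x/1e3,y/1e3]+[.5833,-.1368],z/1e3]
    for d in(c,s): cv2.circle(d["img"],tuple(proj(d,w)[0].astype(int)),3,(0,255,255),1)
Tm=Ro.from_rotvec(o["tool_rot"]).as_matrix();tip=o["tool_pos"]+Tm@[0,0,.073]
for d in(c,s): cv2.circle(d["img"],tuple(proj(d,tip)[0].astype(int)),3,(0,255,0),1)
cv2.imwrite("pics/w1.png",np.hstack([c["img"][:,:],s["img"][100:400,150:450].repeat(1,0)[:,:]] if 0 else [cv2.resize(c["img"],(480,360)),cv2.resize(s["img"][170:370,200:378],(320,360))]))
E
```

```text
[ 0.51435702 -0.13881904  0.23895306] [-4.54190812e-02  3.14032233e+00 -1.14140207e-03] [ 0.59791178  0.31536576 -1.19548917]
```

View pics/w1.png

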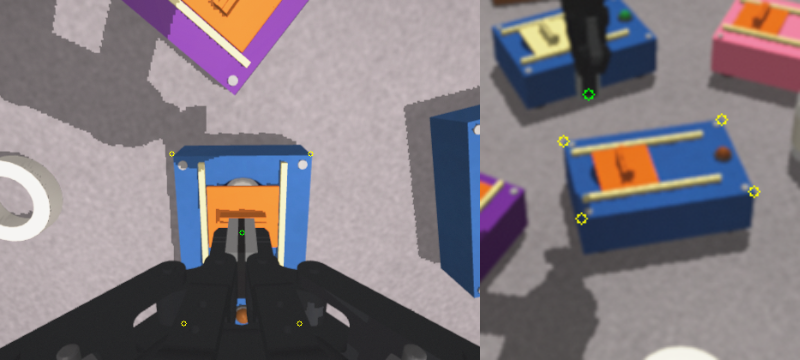

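```bash
python3 - <<'E'
from h import *
c=cam("wrist");s=1.1667
hsv=cv2.cvtColor(c["img"],cv2.COLOR_BGR2HSV)
for u in(260,270,300,310):
    col=cv2.inRange(hsv,(3,150,120),(16,255,255))[:,u];r=np.where(col)[0];print(u,r.min(),plane(c,(u,r.min()),.065)[0])
    print([int(v) for v in hsv[r.min()-2:275,u,2]])
print("crest near",plane(c,(282,209*s),.079)[0],plane(c,(282,217*s),.079)[0])
E
```

```text
260 0 [ 0.37841379 -0.15689767  0.065     ]
[]
270 0 [ 0.37822213 -0.15059854  0.065     ]
[]
300 0 [ 0.3776472  -0.13170316  0.065     ]
[]
310 0 [ 0.37745557 -0.12540537  0.065     ]
[]
crest near [ 0.53776445 -0.13804656  0.079     ] [ 0.54513752 -0.13781538  0.079     ]
```

Request:
{"api": "arm_command", "payload": {"rows": "0 0 -30 0 0 0; 0 0 -60 0 0 0; 0 0 -75 0 0 0; 0 0 -75 0 0 0; 0 0 -75 0 0 0"}}

```text
t: 3.15
tool_pos: [0.5155, -0.1387, 0.1664]
tool_rot: [-0.047, 3.136, -0.004]
contact_force: [0.2, 0.4, 0.3]
opening: -0.0001
```

Request:
{"api": "arm_command", "payload": {"rows": "0 0 -12 0 0 0; 0 0 -23 0 0 0; 0 0 -23 0 0 0; 0 0 -23 0 0 0"}}

```text
t: 3.65
tool_pos: [0.5154, -0.1388, 0.1432]
tool_rot: [-0.047, 3.137, -0.004]
contact_force: [0.0, -0.8, 0.9]
opening: 0.0001
```

Request:
{"api": "arm_command", "payload": {"rows": "5 0 0 0 0 0; 10 0 0 0 0 0; 15 0.5 0 0 0 0; 20 1 0 0 0 0; 25 1 0 0 0 0; 30 1 0 0 0 0; 35 1 0 0 0 0; 40 1 0 0 0 0; 45 1.5 0 0 0 0; 50 2 0 0 0 0; 52 2 0 0 0 0; 52 2 0 0 0 0"}}

```text
t: 5.15
tool_pos: [0.5677, -0.1368, 0.1432]
tool_rot: [-0.047, 3.136, -0.004]
contact_force: [-1.3, 0.1, 0.1]
opening: 0.0001
```

Request:
{"api": "arm_command", "payload": {"rows": "3 0 0 0 0 0; 6 0 0 0 0 0; 9 0.5 0 0 0 0; 11 0.5 0 0 0 0; 11 0.5 0 0 0 0; 11 0.5 0 0 0 0"}}

```text
t: 5.9
tool_pos: [0.579, -0.1363, 0.1435]
tool_rot: [-0.047, 3.135, -0.004]
contact_force: [0.9, 0.2, -0.5]
opening: 0.0002
```

```bash
python3 - <<'E'
from h import *
o=monitor.get_obs();print(o["tool_pos"],o["contact_force"])
a=cam("side");b=cam("scene")
cv2.imwrite("pics/o1.png",np.hstack([cv2.resize(a["img"][190:350,210:370],(400,400)),cv2.resize(b["img"][130:250,180:300],(400,400))]))
E
```

```text
[ 0.5790246  -0.13629254  0.1434614 ] [ 0.91141706  0.22787963 -0.54836431]
```

View pics/o1.png

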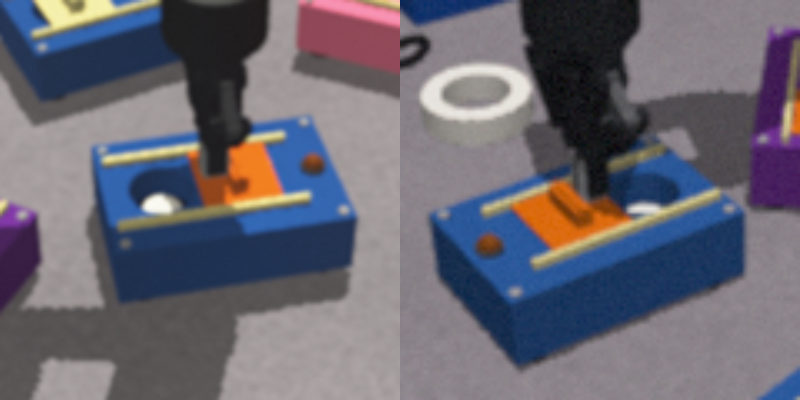

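The shutter is nearly open and the white key is visible (side crop about (160,205)). I'll push on gently to the stop.

Request:
{"api": "arm_command", "payload": {"rows": "2 0 0 0 0 0; 3 0 0 0 0 0; 4 0 0 0 0 0; 4 0 0 0 0 0; 4 0 0 0 0 0"}}

```text
t: 6.62
tool_pos: [0.5824, -0.1362, 0.1434]
tool_rot: [-0.047, 3.137, -0.004]
contact_force: [-5.0, 0.5, 3.0]
opening: 0.0002
```

Contact force -5 N at the stop: fully open. Now over the well.

Request:
{"api": "arm_command", "payload": {"rows": "-5 0 0 0 0 0; -8 0 10 0 0 0; -20 -1 18 0 0 0; -32 -1 18 0 0 0; -44 -2 18 0 0 0; -44 -2 18 0 0 0; -44 -2 5 0 0 0; -44 -2 -8 0 0 0; -44 -2 -20 0 0 0; -44 -2 -26 0 0 0; -44 -2 -26 0 0 0"}}

```text
t: 8.0
tool_pos: [0.5381, -0.1381, 0.1165]
tool_rot: [-0.047, 3.138, -0.003]
contact_force: [-0.3, -0.3, 0.7]
opening: -0.0003
```

Request:
{"api": "arm_command", "payload": {"rows": "0 0 -3 0 0 0; 0 0 -5 0 0 0; 0 0 -7 0 0 0; 0 0 -8 0 0 0; 0 0 -9 0 0 0; 0 0 -9 0 0 0; 0 0 -9 0 0 0"}}

```text
t: 8.88
tool_pos: [0.5384, -0.1382, 0.1079]
tool_rot: [-0.047, 3.138, -0.003]
contact_force: [-0.4, -0.3, 4.3]
opening: -0.0001
```

Request:
{"api": "arm_command", "payload": {"rows": "0 0 -1 0 0 0; 0 0 -2 0 0 0; 0 0 -2 0 0 0; 0 0 -2 0 0 0"}}

```text
t: 9.38
tool_pos: [0.5385, -0.1382, 0.1075]
tool_rot: [-0.048, 3.139, -0.003]
contact_force: [-4.5, 1.1, 13.6]
opening: 0.0003
```

Bottomed at 13.6 N, so the key is fully down. Now release and go over to the tab's +x side.

Request:
{"api": "arm_command", "payload": {"rows": "0 0 10 0 0 0; 0 0 25 0 0 0; 0 0 45 0 0 0; 0 0 64 0 0 0; 0 0 64 0 0 0; 20 1 64 0 0 0; 43 2 64 0 0 0; 65 3 64 0 0 0; 86 3 64 0 0 0; 86 3 64 0 0 0; 86 3 64 0 0 0"}}

```text
t: 10.75
tool_pos: [0.6237, -0.1351, 0.1707]
tool_rot: [-0.048, 3.14, -0.002]
contact_force: [-1.0, -0.2, 0.2]
opening: 0.0
```

```bash
python3 - <<'E'
from h import *
o=monitor.get_obs();print(o["t"],o["tool_pos"],o["contact_force"])
a=cam("side");b=cam("scene")
cv2.imwrite("pics/o2.png",np.hstack([cv2.resize(a["img"][190:350,210:370],(400,400)),cv2.resize(b["img"][130:250,180:300],(400,400))]))
E
```

```text
10.75 [ 0.62373607 -0.13507065  0.17072403] [-0.99639204 -0.15221797  0.1689184 ]
```

View pics/o2.png

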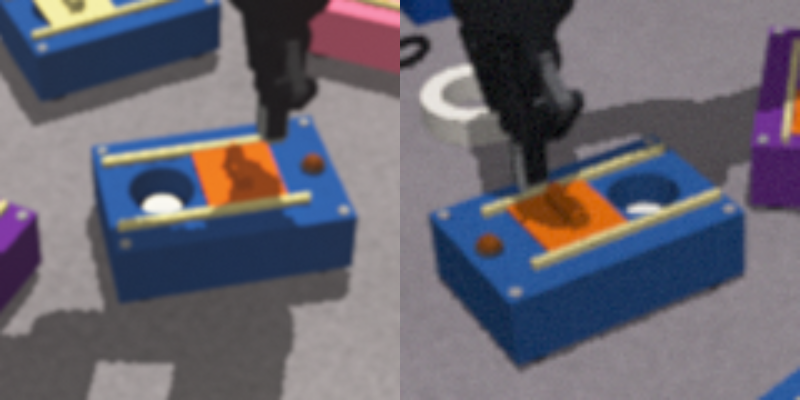

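Request:
{"api": "arm_command", "payload": {"rows": "0 0 -12 0 0 0; 0 0 -24 0 0 0; 0 0 -27.5 0 0 0; 0 0 -27.5 0 0 0; 0 0 -27.5 0 0 0"}}

```text
t: 11.48
tool_pos: [0.624, -0.1352, 0.1439]
tool_rot: [-0.047, 3.139, -0.003]
contact_force: [-0.2, 0.5, 0.4]
opening: -0.0003
```

Request:
{"api": "arm_command", "payload": {"rows": "-5 0 0 0 0 0; -10 0 0 0 0 0; -15 0 0 0 0 0; -20 -0.5 0 0 0 0; -25 -1 0 0 0 0; -30 -1 0 0 0 0; -35 -1 0 0 0 0; -40 -1 0 0 0 0; -45 -1.5 0 0 0 0; -50 -2 0 0 0 0; -55 -2 0 0 0 0; -55 -2 0 0 0 0"}}

```text
t: 12.98
tool_pos: [0.5681, -0.1371, 0.1435]
tool_rot: [-0.047, 3.141, -0.002]
contact_force: [0.0, 0.2, 0.5]
opening: -0.0001
```

Request:
{"api": "arm_command", "payload": {"rows": "-3 0 0 0 0 0; -6 0 0 0 0 0; -8 0 0 0 0 0; -10 0 0 0 0 0; -11 0 0 0 0 0; -11 0 0 0 0 0"}}

```text
t: 13.72
tool_pos: [0.557, -0.1371, 0.1435]
tool_rot: [-0.047, 3.141, -0.002]
contact_force: [0.4, -0.4, 0.5]
opening: -0.0001
```

Request:
{"api": "arm_command", "payload": {"rows": "-1 0 0 0 0 0; -2 0 0 0 0 0; -3 0 0 0 0 0; -3 0 0 0 0 0; -3 0 0 0 0 0"}}

```text
t: 14.35
tool_pos: [0.5555, -0.1371, 0.1437]
tool_rot: [-0.047, 3.136, -0.003]
contact_force: [9.1, -1.0, -3.5]
opening: -0.0001
```

The 9 N at the predicted place means it is at the shut stop. I'll back off, lift clear and check.

Request:
{"api": "arm_command", "payload": {"rows": "6 0 0 0 0 0; 8 0 0 0 0 0; 8 0 25 0 0 0; 8 0 60 0 0 0; 0 0 110 0 0 0; -20 50 150 0 0 0; -40 100 170 0 0 0; -40 150 170 0 0 0; -40 200 170 0 0 0; -40 230 170 0 0 0; -40 230 170 0 0 0"}}

```text
t: 15.72
tool_pos: [0.515, 0.0945, 0.3134]
tool_rot: [-0.052, 3.137, -0.003]
contact_force: [0.3, 0.1, 0.0]
opening: 0.0002
```

```bash
sed -i 's/crop1/crop2/' m.py; python3 m.py; python3 - <<'E'
from h import *
o=monitor.get_obs();print(o["t"],o["tool_pos"],o["contact_force"])
E
```

```text
scene otsu 122.0 rect ((588.0921630859375, -137.409912109375), (171.07630920410156, 119.69908142089844), 1.8592764139175415)
orange [236 176  34  20 376] [252.18617021 185.53723404] [ 0.53980445 -0.1394077   0.065     ]
side otsu 107.0 rect ((582.0985107421875, -136.49871826171875), (179.6566162109375, 118.95734405517578), 2.0223546028137207)
orange [256 251  37  26 675] [273.56       263.11407407] [ 0.53701368 -0.13660454  0.065     ]
15.825 [0.51533892 0.09270493 0.31342823] [-0.44444633  0.20934886  0.80426498]
```

View pics/crop2.png

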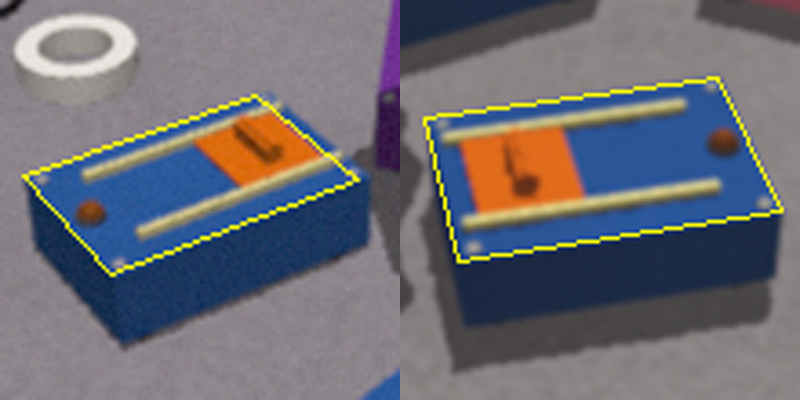

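```bash
python3 -c "
from h import *
print(workorder.finish_job())"
```

```text
the job is handed in; nothing more can be done
None
```

I did the job on the blue box with the orange shutter and handed it in after about 16 s of robot time; no verdict was reported.

- **Opening:** with the jaw shut, I pushed the tab's -x face to the open stop. The stop showed as 5 N of resistance, and the white key was visible in the well.
- **Reset key:** I pressed it until it bottomed at 13.6 N and released it. The picture taken before shutting showed it uncovered, but I did not measure its height after release.
- **Shutting:** I pushed the tab's +x face to the shut stop, where the force reached 9 N. I then backed off and raised the arm clear of everything.

**Last checks:**
- The orange plate's centre is at x = 0.537 to 0.540 m; 0.538 m is fully shut.
- The side view puts the box within 0.5 mm of where it started.
- The scene view disagreed: its box outline came out 171 mm long instead of 180 mm, which moved its centre by 4 mm. The outline missed the strip at the box's far end, probably because of a shadow, and the side view shows no movement.
- I kept clear of the other box, board, bottle and tape roll, but did not re-measure their positions at the end.

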